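Find the socket key left on and release it

TASK

One of the four push keys on the bench power box has been left latched down, so its socket is still switched on. With a fingertip tap each of the four keys lightly, from left to right as seen from the robot, to feel which one is down, so lightly that no key clicks in or out; then press the latched key down until it lets go and take the finger away, so that all four keys stand up. Only touch the keys: pick up and shift nothing else on the box or the table.

Things in the scene. Friction and masses are not known exactly. Their poses are not given: they have to be found in the camera images.
- power_box: Four-way bench power box, grey plastic, fixed on the table: 136 mm front to back, 310 mm wide, 60 mm high. Origin at the centre of its underside; x points away from the robot's side, y to the left, z up. Four identical square push keys in a row on top, 34 mm in front of the centre, at y +81, +27, -27, -81 mm; behind them four round sockets, one with a black charger standing 30 mm high in it.
- cap1: Cap of the left-hand end key: ivory, 30 x 30 mm, square to the box. Origin at the middle of its top face, 14 mm above the case (74 mm above the table) when the key is up; it goes straight down with the key.
- key1 (a joint): How far the left-hand end key is pressed, in m: 0 up, about 0.005 latched down, 0.010 fully down (stop). Spring: 2.5 N at the top, rising 0.4 N per mm (4.6 N latched, 6.5 N at the stop); the same for all four keys.
- cap2: Cap of the second key from the left: ivory, 30 x 30 mm, square to the box. Origin at the middle of its top face, 14 mm above the case (74 mm above the table) when the key is up; it goes straight down with the key.
- key2 (a joint): How far the second key from the left is pressed, in m: 0 up, about 0.005 latched down, 0.010 fully down (stop). A key that is up gives under the finger and springs back; it counts as clicked in (switched on by mistake) when pushed more than 7 mm.
- cap3: Cap of the third key from the left: ivory, 30 x 30 mm, square to the box. Origin at the middle of its top face, 14 mm above the case (74 mm above the table) when the key is up; it goes straight down with the key.
- key3 (a joint): How far the third key from the left is pressed, in m: 0 up, about 0.005 latched down, 0.010 fully down (stop). A latched key feels firm up to about 4.5 N; pressed on past 9 mm, best to the stop (8 to 10 N), and let go, it unlatches and rises fully.
- cap4: Cap of the right-hand end key: ivory, 30 x 30 mm, square to the box. Origin at the middle of its top face, 14 mm above the case (74 mm above the table) when the key is up; it goes straight down with the key.
- key4 (a joint): How far the right-hand end key is pressed, in m: 0 up, about 0.005 latched down, 0.010 fully down (stop). A tap of 1 to 3 N neither clicks in nor releases any key; a touch of 0.3 N or more counts as a tap.
- eyepiece_mid (a point): Microscope eyepiece, black and steel, 29 mm across, 36 mm high, standing loose on top of the box at its right-hand end. Point at its centre.
- slide_box_mid (a point): Loose wooden slide box, 77 x 98 x 32 mm, on the table in front of the box. Point at its centre.
- jar_mid (a point): Loose glass jar with black cap, 54 mm across, 75 mm high, on the table in front of the box. Point at its centre.
- petri_dish_mid (a point): Loose clear petri dish, 95 mm across, 18 mm high, on the table left of the box. Point at its centre.
- magnifier_mid (a point): Loose hand lens, 81 mm ring with a black handle, 172 mm long, 15 mm high, lying right of the box. Point near its middle, 40 mm from the lens centre.

How it is judged:
By the outcome, as a careful person would: the job done as asked, in the order asked, and still so for the second after the job is handed in, with the robot touching nothing.
It also fails if it takes over 58 s, if anything falls off the work surface, if the arm or the gripper's body presses on something with over 40 N, if the wrist force passes 120 N, or if a joint passes its speed limit or range.

ROBOT

A 6-joint arm with a two-finger parallel gripper is mounted at the origin on the work surface. World frame = base frame: x ahead of the robot, y to its left, z up, the work surface at z = 0. Lengths are in m, angles in rad, forces in N, time in s.
With the tool pointing down it reaches from about 0.35 to 0.975 m from the base axis. Payload 4.9 kg.
Tool frame: the origin (TCP) lies on the front face of the gripper's body, between the roots of the fingers; the fingertips stand ctrl.finger_overhang ahead of it and the grasp point (between the pads) lies 54 mm ahead of it (ctrl.finger_overhang is the distance from the TCP to the fingertips, in m); z points along the fingers, y is the line along which they close (so a half turn about z gives the same grasp; the last joint's range is limited). The gripper opens to 85 mm and grips with 20 to 120 N. Pads are 22 mm wide; open, the fingers measure 114 mm over their backs; the gripper's body (76 mm by 85 mm) begins 54 mm behind the grasp point. The pads swing forward as they close: fully open they stand 13 mm farther back than shut.
Start: joints at [-1.405, 0.053, 1.613, -0, 1.476, -0.119], TCP at [0.176, -0.6, 0.304] pointing down, gripper open.
Joint ranges: [-3.01, 3.01], [-1.01, 2.22], [0.06, 2.58], [-1.02, 4.17], [0.09, 2.62], [-3.14, 3.14]. Speed limits (rad/s): [2.57, 2.57, 3.14, 3.14, 3.14, 3.14].

INTERFACE

Orientations are given as a rotation vector (axis times angle).
In Python, from station import ctrl, vision gives the robot as it stands. The module is installed in compiled form; this text tells all that it offers.
- The arm moves only by the tool drive_tool, never from a script. Its argument "rows" is a list of rows, each a list of 2 entries, a list of its own where there are three numbers: the shift along the tool's x, y, z in m, then the turn about the tool's z in rad. A call has 1 to 10 rows; each row shifts and turns the commanded pose from where the row before left it, along the tool's axes as they then stand; what a row does not reach is not made up. A row lasts 1/10 s, in which the tool goes at most 50 mm and 8.59 degrees, less where a joint would pass 70% of its speed; a pose out of reach is approached as far as the arm can. A call with a gripper value outside its range is refused whole. "jaw" is the closure, from 0 (fully open) to 1 (shut), set as the call begins (left out, the last holds). The fingers move at their own pace and stop on an object; "grip_force" is the grip in N (left out, the last holds). Time passes only in rows, so rows that do not move let the fingers close. It gives the time, the measured TCP pose, the force, the opening and the grip force at its end, in the units of the state.
- ctrl.get_obs(): the state, without advancing time (a new reading comes with each control period).
- vision.get_image(name): name is "scene" or "top" or "wrist"; returns a dict with "image" (420x560x3 uint8, blue, green, red), "vertical_fov" (degrees; the focal length in pixels is half the picture's height over the tangent of half this angle, whatever the lens; pixels are square), "cx", "cy" (the principal point, pixels), "R" (3x3) and "t" (3): a world point X has camera coordinates R X + t. Camera axes: x right, y down, z forward; pixel columns grow to the right and rows downward; lengths in m; the calibration is good to about 2 mm. A picture is of the moment at which its call begins. There is no depth.
- ctrl.finish_job(): hands the job in; it is judged then, once.
The state is a dict: "t": time; "q": joint angles; "dq": joint speeds; "effort": joint torques, N m; "tool_pos": TCP position; "tool_rot": TCP orientation; "contact_force": force on the tool from outside, world axes, zero at the start; "wrist_torque": the same for the moment, N m; "opening": finger opening in m; "grip_force": force on a finger pad.
Only numpy, scipy, OpenCV 4.12 (cv2) and the standard library are available. Lean on these libraries where they do the work, as an engineer would, in place of code of your own. Each camera call takes 0.05 s, during which the arm holds its last target. There are 200 camera calls.

## Working session

There is one attempt and no reset: what is moved stays moved. The work goes in short steps, Python scripts to look and compute and a tool call to move; the robot and the scene stay as the last step left them, time stands still between calls to the robot, and variables do not carry over. Pictures are saved under pics/ and viewed, at most 10 in all, crops included, and the job is handed in when it is done.

Besides the shell and the picture viewer there is one more tool, called after "Emit:" as name(argument=value, ...), one argument or row to a line, values as JSON. drive_tool: Moves the arm, as the interface text tells. Its arguments: {"type":"object","properties":{"rows":{"type":"array","items":{"type":"array"}},"jaw":{"type":"number"},"grip_force":{"type":"number"}},"required":["rows"]}

```bash
mkdir -p pics; python3 - <<'E'
from station import ctrl, vision
import cv2
o=ctrl.get_obs(); print(o, ctrl.finger_overhang)
for n in("scene","top"):
    d=vision.get_image(n); cv2.imwrite(f"pics/{n}0.png",d["image"]); print(n,d["vertical_fov"],d["cx"],d["cy"],d["R"],d["t"])
E
```

```text
{'t': 0.0, 'q': array([-1.40501046e+00,  5.33985073e-02,  1.61428815e+00,  2.55323274e-05,
        1.47597543e+00, -1.19008635e-01]), 'dq': array([ 0.00137772, -0.00139972, -0.00017146, -0.00121566,  0.00036901,
       -0.00069272]), 'effort': array([-9.43952473e-04, -3.93683982e+01, -3.70180714e+01, -1.64454414e-04,
        6.89217442e-03, -1.57369209e-05]), 'tool_pos': array([ 0.17552329, -0.59936341,  0.30264052]), 'tool_rot': array([-3.10774747e+00, -4.45546373e-01,  3.60864611e-05]), 'contact_force': array([0.07507024, 0.26218314, 0.42256186]), 'wrist_torque': array([ 0.03005971, -0.03615727,  0.03839142]), 'grip_force': 0.0, 'opening': 0.08542306650137682} 0.0726
scene 46.72618847528637 278.18799524182754 214.72185776815493 [[ 0.7667384   0.64195276  0.00298038]
 [ 0.48552479 -0.57685353 -0.65689093]
 [-0.4199737   0.50511054 -0.75397973]] [-0.43820606 -0.1854872   1.2422649 ]
top 56.790939534190436 280.99351735036254 210.80470831719654 [[ 0.00178239 -0.99999458 -0.0027693 ]
 [-0.9787465  -0.00117661 -0.20507048]
 [ 0.20506611  0.00307596 -0.97874329]] [0.05147232 0.54007167 0.77150286]
```

View pics/top0.png

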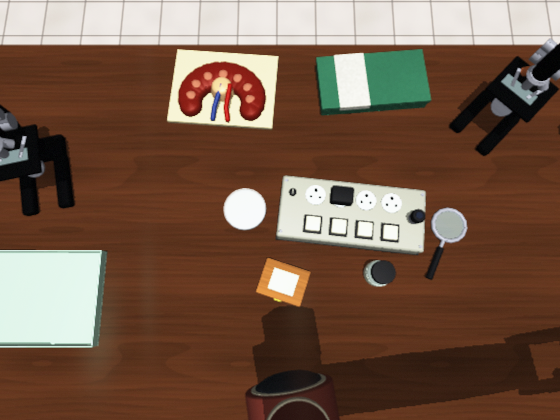

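View pics/scene0.png

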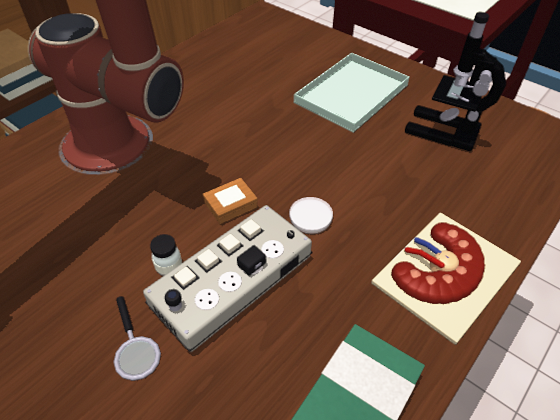

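The top view shows the box around (352,214), with the caps at about (313,224), (339,227), (365,230) and (390,232). The eyepiece is at (417,216). I'll enlarge that area.

```bash
python3 - <<'E'
import cv2
i=cv2.imread("pics/top0.png")[168:268,270:430]
cv2.imwrite("pics/crop.png",cv2.resize(i,None,fx=5,fy=5,interpolation=cv2.INTER_CUBIC))
E
```

```text
(no output)
```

View pics/crop.png

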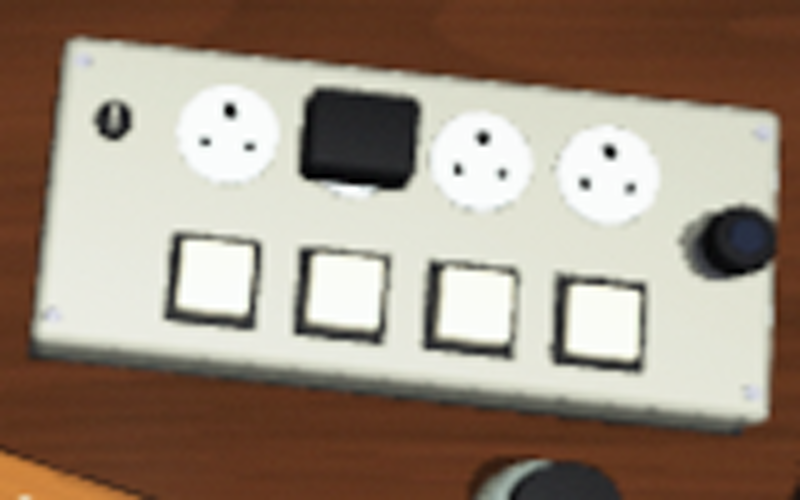

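```bash
cat > h.py <<'E'
import numpy as np
from scipy.spatial.transform import Rotation as Ro
def ray(d,u,v,z):
    f=d["image"].shape[0]/2/np.tan(np.radians(d["vertical_fov"])/2)
    R,t=np.array(d["R"]),np.array(d["t"]); c=-R.T@t
    w=R.T@np.array([(u-d["cx"])/f,(v-d["cy"])/f,1]); return c+w*(z-c[2])/w[2]
def delta(o,p):
    return Ro.from_rotvec(o["tool_rot"]).as_matrix().T@(np.array(p)-o["tool_pos"])
E
python3 - <<'E'
from station import ctrl, vision
from h import *
np.set_printoptions(precision=4,suppress=True)
d=vision.get_image("top"); o=ctrl.get_obs()
c=lambda u,v,z:ray(d,270+(u+.5)/5-.5,168+(v+.5)/5-.5,z)
K=np.array([c(u,v,.074) for u,v in [(215,279),(345,291),(476,305),(604,321)]])
print(K,np.linalg.norm(np.diff(K,axis=0),axis=1))
C=np.array([c(u,v,.06) for u,v in [(70,40),(778,112),(768,420),(36,342)]])
print(C,[np.linalg.norm(C[i]-C[i-3]) for i in range(4)])
ctr=C.mean(0); a=C[0]+C[3]-C[1]-C[2]; th=np.arctan2(-a[0],a[1]); 
print("yaw",th); R=Ro.from_euler('z',th).as_matrix()
P=np.array([ctr+R@[-.034,y,.014] for y in(.081,.027,-.027,-.081)]); print(P)
M=Ro.from_rotvec(o["tool_rot"]).as_matrix(); print(M)
print("yaw of tool y",np.arctan2(-M[0,1],M[1,1]))
print([delta(o,p) for p in P])
E
```

```text
[[ 0.5097 -0.0132  0.074 ]
 [ 0.5047 -0.0668  0.074 ]
 [ 0.4989 -0.1207  0.074 ]
 [ 0.4924 -0.173   0.074 ]] [0.0538 0.0541 0.0528]
[[ 0.6169  0.0468  0.06  ]
 [ 0.5851 -0.2565  0.06  ]
 [ 0.4531 -0.2426  0.06  ]
 [ 0.4853  0.0609  0.06  ]] [np.float64(0.3049395514328669), np.float64(0.13264645121355773), np.float64(0.3052061803665465), np.float64(0.13234549007575477)]
yaw -0.10508721171526302
[[ 0.5098 -0.0137  0.074 ]
 [ 0.5041 -0.0674  0.074 ]
 [ 0.4985 -0.1211  0.074 ]
 [ 0.4928 -0.1748  0.074 ]]
[[ 0.9597  0.281  -0.0003]
 [ 0.281  -0.9597  0.0016]
 [ 0.0002 -0.0016 -1.    ]]
yaw of tool y -2.856754400946774
[array([ 0.4853, -0.4678,  0.2297]), array([ 0.4648, -0.4179,  0.2297]), array([ 0.4443, -0.368 ,  0.2296]), array([ 0.4237, -0.318 ,  0.2295])]
```

Emit:
drive_tool(
  rows=[
    [[0,0,0],0.13],
    [[0,0,0],0.13],
    [[0,0,0],0.13],
    [[0.01,-0.02,0],0],
    [[0.016,-0.037,0],0],
    [[0.016,-0.037,0],0],
    [[0.016,-0.037,0],0],
    [[0.016,-0.037,0],0],
    [[0.016,-0.037,0],0],
    [[0.016,-0.037,0],0],
  ],
  jaw=1,
  grip_force=20,
)

```text
t: 1.15
tool_pos: [0.3068, -0.3687, 0.3036]
tool_rot: [-3.137, 0.166, 0.0]
contact_force: [0.4, -0.3, 0.8]
opening: -0.0
grip_force: 0.0
```

Emit:
drive_tool(
  rows=[
    [[0.016,-0.037,0],0],
    [[0.016,-0.037,0],0],
    [[0.016,-0.037,0],0],
    [[0.016,-0.037,0],0],
    [[0.016,-0.037,0],0],
    [[0.016,-0.037,0],0],
    [[0.016,-0.037,0.02],0],
    [[0.016,-0.037,0.02],0],
    [[0.01,-0.03,0.02],0],
    [[0,0,0],0],
  ],
)

```text
t: 2.15
tool_pos: [0.477, -0.0572, 0.2401]
tool_rot: [-3.135, 0.158, 0.01]
contact_force: [-0.4, 0.4, -0.9]
opening: 0.0001
grip_force: 0.0
```

```bash
cat > s.py <<'E'
from station import ctrl, vision
from h import *
import sys
np.set_printoptions(precision=4,suppress=True)
o=ctrl.get_obs(); M=Ro.from_rotvec(o["tool_rot"]).as_matrix()
P=[[.5098,-.0137,.074],[.5041,-.0674,.074],[.4985,-.1211,.074],[.4928,-.1748,.074]]
print(o["t"],o["tool_pos"],o["contact_force"],o["opening"],"yaw",np.arctan2(M[1,0],M[0,0]))
for p in P: print(delta(o,p)-[0,0,ctrl.finger_overhang])
E
python3 s.py
```

```text
2.15 [ 0.477  -0.0572  0.2401] [-0.3846  0.403  -0.8705] 7.640409663802898e-05 yaw -0.10045073880089828
[ 0.0294 -0.0463  0.0934]
[0.0291 0.0077 0.0933]
[0.0289 0.0617 0.0931]
[0.0286 0.1157 0.093 ]
```

Emit:
drive_tool(
  rows=[
    [[0.015,-0.023,0],0],
    [[0.014,-0.023,0],0],
    [[0,0,0.02],0],
    [[0,0,0.02],0],
    [[0,0,0.02],0],
    [[0,0,0.01],0],
    [[0,0,0],0],
    [[0,0,0],0],
    [[0,0,0],0],
    [[0,0,0],0],
  ],
)

```text
t: 3.15
tool_pos: [0.5122, -0.0181, 0.1752]
tool_rot: [3.137, -0.165, 0.004]
contact_force: [-0.0, 0.2, -0.6]
opening: 0.0001
grip_force: 0.0
```

```bash
python3 s.py; python3 - <<'E'
from station import vision
import cv2,numpy as np
a=vision.get_image("wrist")["image"]; b=vision.get_image("scene")["image"]
b=cv2.resize(b[190:360,130:330],None,fx=2.45,fy=2.45,interpolation=cv2.INTER_CUBIC)[:416]
a=cv2.resize(a,(310,232))
o=np.zeros((420,800,3),np.uint8); o[:232,:310]=a; o[:b.shape[0],310:310+b.shape[1]]=b[:,:490]
cv2.imwrite("pics/k1.png",o)
E
```

```text
3.15 [ 0.5122 -0.0181  0.1752] [-0.0389  0.2357 -0.6216] 0.0001227148869664158 yaw -0.10530137945814214
[-0.0031 -0.0041  0.0286]
[-0.0031  0.0499  0.0286]
[-0.0031  0.1039  0.0287]
[-0.0031  0.1579  0.0287]
```

View pics/k1.png

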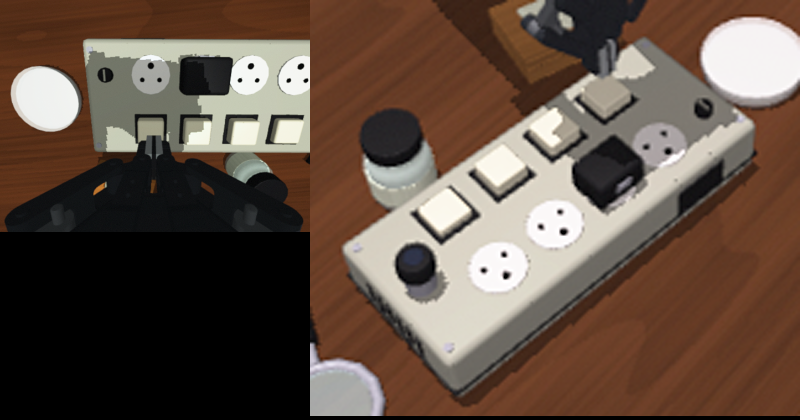

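Emit:
drive_tool(
  rows=[
    [[-0.003,-0.004,0.01],0],
    [[0,0,0.008],0],
    [[0,0,0.004],0],
    [[0,0,0],0],
    [[0,0,0],0],
    [[0,0,0],0],
  ],
)

```text
t: 3.85
tool_pos: [0.5092, -0.0136, 0.1522]
tool_rot: [3.137, -0.165, 0.001]
contact_force: [-0.4, -0.5, -0.1]
opening: 0.0
grip_force: 0.0
```

```bash
python3 s.py
```

```text
3.85 [ 0.5092 -0.0136  0.1522] [-0.4093 -0.4976 -0.0512] 4.013031363342702e-05 yaw -0.10524423216513469
[0.0005 0.     0.0056]
[0.0005 0.054  0.0056]
[0.0006 0.108  0.0056]
[0.0005 0.162  0.0056]
```

Emit:
drive_tool(
  rows=[
    [[0,0,0.002],0],
    [[0,0,0.001],0],
    [[0,0,0],0],
    [[0,0,0],0],
  ],
)

```text
t: 4.25
tool_pos: [0.509, -0.0136, 0.1489]
tool_rot: [3.137, -0.165, -0.0]
contact_force: [0.2, -0.5, 0.4]
opening: -0.0
grip_force: 0.0
```

Emit:
drive_tool(
  rows=[
    [[0,0,0.001],0],
    [[0,0,0],0],
    [[0,0,0],0],
  ],
)

```text
t: 4.55
tool_pos: [0.509, -0.0136, 0.1478]
tool_rot: [-3.137, 0.165, 0.0]
contact_force: [-0.0, -0.1, 0.7]
opening: 0.0001
grip_force: 0.0
```

Emit:
drive_tool(
  rows=[
    [[0,0,0.001],0],
    [[0,0,0],0],
    [[0,0,0],0],
  ],
)

```text
t: 4.85
tool_pos: [0.509, -0.0136, 0.1469]
tool_rot: [-3.137, 0.165, 0.0]
contact_force: [0.3, 1.3, 0.3]
opening: 0.0004
grip_force: 0.0
```

Emit:
drive_tool(
  rows=[
    [[0,0,0.001],0],
    [[0,0,0],0],
    [[0,0,0],0],
  ],
)

```text
t: 5.15
tool_pos: [0.5091, -0.0136, 0.1462]
tool_rot: [3.137, -0.165, 0.0]
contact_force: [-0.8, 0.0, 2.2]
opening: -0.0001
grip_force: 1.2
```

Emit:
drive_tool(
  rows=[
    [[0,0,0],0],
  ],
)

```text
t: 5.25
tool_pos: [0.5091, -0.0136, 0.1461]
tool_rot: [3.137, -0.165, 0.0]
contact_force: [-1.6, -0.3, 2.2]
opening: 0.0
grip_force: 1.2
```

Key 1 makes contact at TCP z ≈ 0.1465 with about 2.2 N, which is the height of a key that is up. On to key 2.

Emit:
drive_tool(
  rows=[
    [[0,0,-0.01],0],
    [[0,0.018,0],0],
    [[0,0.018,0],0],
    [[0,0.018,0],0],
    [[0,0,0],0],
    [[0,0,0.005],0],
    [[0,0,0.003],0],
    [[0,0,0],0],
    [[0,0,0],0],
  ],
)

```text
t: 6.15
tool_pos: [0.5032, -0.0667, 0.1476]
tool_rot: [-3.137, 0.164, 0.001]
contact_force: [0.1, -0.5, 0.3]
opening: 0.0003
grip_force: 0.0
```

Emit:
drive_tool(
  rows=[
    [[0,0,0.001],0],
    [[0,0,0],0],
    [[0,0,0],0],
    [[0,0,0],0],
  ],
)

```text
t: 6.55
tool_pos: [0.5034, -0.0673, 0.147]
tool_rot: [-3.137, 0.165, -0.0]
contact_force: [0.9, 0.4, 0.5]
opening: -0.0002
grip_force: 0.0
```

Emit:
drive_tool(
  rows=[
    [[0,0,0.001],0],
    [[0,0,0],0],
    [[0,0,0],0],
    [[0,0,0],0],
  ],
)

```text
t: 6.95
tool_pos: [0.5035, -0.0673, 0.1462]
tool_rot: [3.137, -0.165, 0.001]
contact_force: [-0.6, -0.1, 2.6]
opening: 0.0004
grip_force: 1.2
```

```bash
python3 s.py
```

```text
6.95 [ 0.5035 -0.0673  0.1462] [-0.5845 -0.127   2.6487] 0.0003818605931715563 yaw -0.10518782153193786
[ 0.0006 -0.054  -0.0004]
[ 0.0006  0.     -0.0004]
[ 0.0006  0.054  -0.0004]
[ 0.0006  0.108  -0.0004]
```

Key 2 is up too, with contact at the same height and 2.6 N. On to key 3.

Emit:
drive_tool(
  rows=[
    [[0,0,-0.01],0],
    [[0,0.018,0],0],
    [[0,0.018,0],0],
    [[0,0.018,0],0],
    [[0,0,0],0],
    [[0,0,0.005],0],
    [[0,0,0.003],0],
    [[0,0,0.001],0],
    [[0,0,0],0],
    [[0,0,0],0],
  ],
)

```text
t: 7.95
tool_pos: [0.4978, -0.1206, 0.1469]
tool_rot: [-3.137, 0.164, -0.0]
contact_force: [0.2, 0.6, 1.0]
opening: 0.0002
grip_force: 0.0
```

Emit:
drive_tool(
  rows=[
    [[0,0,0.001],0],
    [[0,0,0],0],
    [[0,0,0],0],
    [[0,0,0],0],
  ],
)

```text
t: 8.35
tool_pos: [0.4978, -0.1209, 0.1461]
tool_rot: [-3.137, 0.165, -0.001]
contact_force: [-0.6, 1.7, 3.2]
opening: -0.0002
grip_force: 1.2
```

Key 3 is up as well. On to key 4.

Emit:
drive_tool(
  rows=[
    [[0,0,-0.01],0],
    [[0,0.018,0],0],
    [[0,0.018,0],0],
    [[0,0.018,0],0],
    [[0,0,0],0],
    [[0,0,0.005],0],
    [[0,0,0.003],0],
    [[0,0,0.001],0],
    [[0,0,0],0],
    [[0,0,0],0],
  ],
)

```text
t: 9.35
tool_pos: [0.492, -0.1743, 0.1468]
tool_rot: [-3.137, 0.164, 0.0]
contact_force: [0.0, -0.0, -0.1]
opening: 0.0001
grip_force: 0.0
```

Emit:
drive_tool(
  rows=[
    [[0,0,0.001],0],
    [[0,0,0],0],
    [[0,0,0],0],
    [[0,0,0],0],
  ],
)

```text
t: 9.75
tool_pos: [0.492, -0.1747, 0.146]
tool_rot: [3.137, -0.165, 0.0]
contact_force: [0.1, 0.8, 0.0]
opening: -0.0002
grip_force: 0.0
```

No contact at key 4 at that height, so I'll step down further.

Emit:
drive_tool(
  rows=[
    [[0,0,0.001],0],
    [[0,0,0.001],0],
    [[0,0,0.001],0],
    [[0,0,0],0],
    [[0,0,0],0],
    [[0,0,0],0],
  ],
)

```text
t: 10.35
tool_pos: [0.492, -0.1747, 0.1429]
tool_rot: [-3.137, 0.165, 0.0]
contact_force: [-0.5, 0.1, 0.2]
opening: -0.0002
grip_force: 0.0
```

Emit:
drive_tool(
  rows=[
    [[0,0,0.001],0],
    [[0,0,0],0],
    [[0,0,0],0],
    [[0,0,0],0],
  ],
)

```text
t: 10.75
tool_pos: [0.492, -0.1747, 0.1419]
tool_rot: [3.137, -0.165, 0.0]
contact_force: [0.4, -0.0, -0.9]
opening: -0.0001
grip_force: 0.0
```

Emit:
drive_tool(
  rows=[
    [[0,0,0.001],0],
    [[0,0,0],0],
    [[0,0,0],0],
    [[0,0,0],0],
  ],
)

```text
t: 11.15
tool_pos: [0.4921, -0.1747, 0.1412]
tool_rot: [3.137, -0.165, 0.0]
contact_force: [-1.0, -0.6, 2.4]
opening: -0.0
grip_force: 1.4
```

Key 4 makes contact 5 mm lower and feels firm, so it is the latched one. I'll lift off to end the tap, then press it.

Emit:
drive_tool(
  rows=[
    [[0,0,-0.005],0],
    [[0,0,0],0],
    [[0,0,0],0],
    [[0,0,0],0],
    [[0,0,0.004],0],
    [[0,0,0.001],0],
    [[0,0,0.001],0],
    [[0,0,0.001],0],
    [[0,0,0.001],0],
    [[0,0,0],0],
  ],
)

```text
t: 12.15
tool_pos: [0.4921, -0.1747, 0.1383]
tool_rot: [3.137, -0.165, 0.0]
contact_force: [-2.3, 0.8, 5.5]
opening: 0.0001
grip_force: 2.8
```

Emit:
drive_tool(
  rows=[
    [[0,0,0.001],0],
    [[0,0,0.001],0],
    [[0,0,0],0],
    [[0,0,0],0],
    [[0,0,0],0],
  ],
)

```text
t: 12.65
tool_pos: [0.4922, -0.1748, 0.1366]
tool_rot: [3.137, -0.165, 0.0]
contact_force: [-2.6, 1.0, 7.7]
opening: 0.0002
grip_force: 3.4
```

Emit:
drive_tool(
  rows=[
    [[0,0,0.0005],0],
    [[0,0,0],0],
    [[0,0,0],0],
  ],
)

```text
t: 12.95
tool_pos: [0.4922, -0.1748, 0.1366]
tool_rot: [3.137, -0.165, -0.0]
contact_force: [-4.2, 1.5, 9.8]
opening: 0.0001
grip_force: 4.8
```

The key is at its stop: 9.8 N and no further travel. Now release and lift.

Emit:
drive_tool(
  rows=[
    [[0,0,-0.002],0],
    [[0,0,-0.004],0],
    [[0,0,-0.006],0],
    [[0,0,-0.01],0],
    [[0,0,-0.02],0],
    [[0,0,-0.03],0],
    [[0,0,-0.03],0],
    [[-0.03,0,-0.03],0],
    [[-0.04,0,-0.02],0],
    [[-0.03,0,0],0],
  ],
)

```text
t: 13.95
tool_pos: [0.3922, -0.1644, 0.2912]
tool_rot: [3.134, -0.164, 0.008]
contact_force: [-0.1, -0.3, -0.6]
opening: -0.0002
grip_force: 0.0
```

Emit:
drive_tool(
  rows=[
    [[-0.02,0.04,0],0],
    [[-0.02,0.04,0],0],
    [[-0.01,0.04,0],0],
    [[0,0.04,0],0],
    [[0,0.04,0],0],
    [[0,0,0],0],
    [[0,0,0],0],
    [[0,0,0],0],
  ],
)

```text
t: 14.75
tool_pos: [0.3218, -0.357, 0.2872]
tool_rot: [-3.136, 0.164, 0.0]
contact_force: [-0.2, -0.7, -1.1]
opening: -0.0001
grip_force: 0.0
```

```bash
python3 s.py; python3 - <<'E'
from station import vision
import cv2,numpy as np
a=vision.get_image("top")["image"][170:290,220:480]; b=vision.get_image("scene")["image"][190:360,100:330]
cv2.imwrite("pics/end.png",np.vstack([cv2.resize(a,(600,277),interpolation=2),cv2.resize(b,(430,318),interpolation=2)[:, :].copy() if 0 else cv2.copyMakeBorder(cv2.resize(b,(430,318),interpolation=2),0,0,0,170,0)]))
E
```

```text
14.75 [ 0.3218 -0.357   0.2872] [-0.2192 -0.6981 -1.0602] -0.00014477351503089055 yaw -0.10460509795819403
[ 0.1512 -0.3609  0.1408]
[ 0.1511 -0.3069  0.1408]
[ 0.1511 -0.2529  0.1407]
[ 0.1511 -0.1989  0.1407]
```

View pics/end.png

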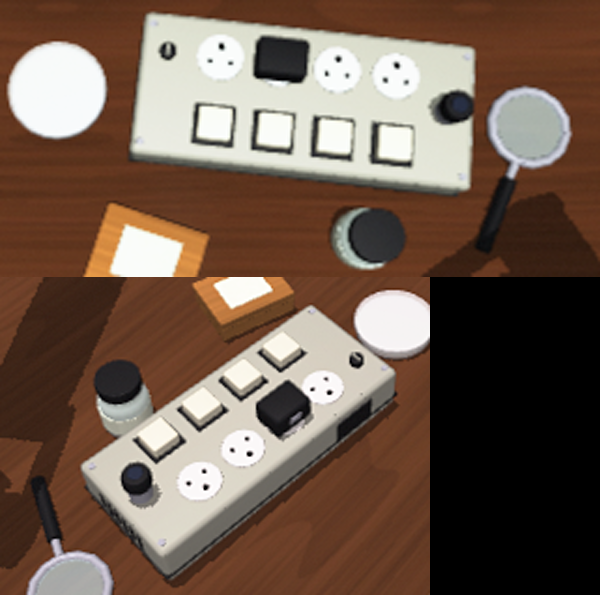

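The picture shows all four caps alike and nothing else shifted. I'll check key 4's rise numerically against the first pictures.

```bash
python3 - <<'E'
from station import vision
import cv2,numpy as np
from h import *
P=[[.5098,-.0137,.074],[.5041,-.0674,.074],[.4985,-.1211,.074],[.4928,-.1748,.074]]
d=vision.get_image("scene"); A=cv2.imread("pics/scene0.png"); B=d["image"]
f=210/np.tan(np.radians(d["vertical_fov"])/2)
for p in P:
    c=np.array(d["R"])@p+d["t"]; u,v=f*c[:2]/c[2]+[d["cx"],d["cy"]]
    c2=np.array(d["R"])@(np.array(p)-[0,0,.005])+d["t"]; v2=f*c2[1]/c2[2]+d["cy"]
    u,v=int(u),int(v); g=[cv2.cvtColor(i[v-14:v+15,u-16:u+17],6).astype(np.float32) for i in(A,B)]
    print(u,v,"5mm=%.1fpx"%(v2-v),cv2.phaseCorrelate(*g,cv2.createHanningWindow((33,29),5)),np.abs(g[0]-g[1]).mean())
E
```

```text
250 225 5mm=2.1px ((0.0411138783025109, 0.011793128402855402), 0.9987771235682347) 0.50574714
229 240 5mm=1.9px ((0.010123384516347755, -0.003957899813403998), 1.0055656159365618) 0.5036573
207 256 5mm=1.6px ((0.031796678689293145, 0.010463968677877133), 1.003278469156336) 0.71891326
184 272 5mm=2.1px ((-0.1500658223690614, -0.6020516625876535), 0.9456494591854236) 7.6238246
```

```bash
python3 -c "
from station import ctrl; print(ctrl.finish_job())"
```

```text
the job is handed in; nothing more can be done
None
```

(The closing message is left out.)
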